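# Set and lock the levelling screw of a laboratory balance plinth

## Task

On the grey levelling plinth, turn the black pointer head of the screw whose lock nut stands clear of its washer until it points straight at the white-lined rib beside it. Then push that screw's lock nut round by its bars, clockwise seen from above, down onto the washer, and nip it up firmly, until a bar takes a push of about 10 newtons near its end, without crushing the washer or losing the setting. Let go, and leave the other things on the bench where they are.

Things in the scene. Friction and masses are not known exactly. Their poses are not given: they have to be found in the camera images.
- adjuster (a joint): angle of the loose screw's pointer head, rad: 0 = the nose points straight at its rib; negative = the nose stands clockwise of the rib seen from above, and turning the head anticlockwise makes the value grow. Starts between -1.3 and -0.5. Stiff, about 0.5 N m of friction (grip it hard); stays where it is left and does not rise noticeably.
- adjuster_head (a point): centre of that screw's black pointer head: an upright bar 28 mm long, 10 mm thick, 20 mm tall (10 mm above and below this point), pointed at one end, with a white line on top there. -x of its axes runs along the nose, the thin sides face +y and -y. Its underside is 98 mm above the bench; below it the spindle runs through the nut, whose top starts 6 to 10 mm below the head.
- nut: steel lock nut on that spindle: hexagon 40 mm across flats, 14 mm tall, with three level bars, at its +x axis and 120 degrees either way: 8 mm rods 7 mm above its underside, with 12 mm balls centred 57 mm from the axis. Origin: centre of its underside, z up. Clockwise from above moves it down, 16 mm per turn (2.55 mm per rad). Starts 2.7 to 6 mm above the washer. Turns along with the head.
- nut_center (a point): centre of the nut, half-way up, on the screw's axis. Pushing a bar slowly (20 mm/s) 46 mm from the axis takes about 4 N while the nut runs free; once it meets the springy washer the push rises evenly, to 10 N about a tenth of a turn later: it is then firmly locked and stays so when let go. Under 8 N is too loose, over 12 N too tight.
- washer: dark spring washer, 35 mm across, 2 mm thick, fixed on top of the loose screw's boss; origin at its underside on the screw's axis, 70 mm above the bench. The nut seats on its top, 72 mm above the bench. More than 80 N under the nut (a push of over 12 N on the bar) crushes it.
- plinth: grey levelling plinth, fixed; its top 40 mm above the bench. Origin on the bench under the loose screw; the plate runs from x = -50 to 165 mm and y = -90 to 90 mm. The loose screw's boss, 34 mm across, rises to 70 mm. The white-lined rib, 10 mm high, lies on the -x side 27 to 45 mm from the axis. Two like screws, already locked, stand at x = 125, y = 63 and -63 mm, 118 mm tall; their bars reach out 63 mm.
- wash_bottle: white plastic wash bottle, 60 mm across, 150 mm tall, bystander; origin at the centre of its underside
- beaker: glass beaker, 64 mm across, 85 mm tall, bystander; origin at the centre of its underside
- flask: clear volumetric flask with a blue stopper, 60 mm across, 137 mm tall, bystander; origin at the centre of its underside
- calculator: black pocket calculator lying flat, 75 by 130 by 12 mm, bystander; origin at the centre of its underside

How it is judged:
On the way, in this order (a step that is already met when the one before it is completed fails the run):
1. the pointer head points at its rib while the nut is still clear of the washer (value of joint adjuster between -0.15 and 0.15 rad and contact force between nut and washer below 1 N), for 0.3 s.
2. the lock nut is tight on the washer (contact force between nut and washer above 25 N), for 0.2 s.
At the end, for the whole second after the job is handed in: The pointer head stands within 0.15 rad (9 degrees) of its rib, the lock nut presses on the washer with 25 to 80 N and is at rest, and no bystander has moved more than 30 mm (value of joint adjuster between -0.15 and 0.15 rad and contact force between nut and washer between 25 and 80 N and angular speed of nut below 0.05 rad/s and distance of each of wash_bottle, beaker, flask, calculator from where it was at the start of the episode below 0.03 m); the robot touches nothing.
It fails at once if the washer is crushed: more than 80 N under the nut (contact force between nut and washer above 80 N).
It fails at once if a bystander is moved more than 30 mm (distance of any of wash_bottle, beaker, flask, calculator from where it was at the start of the episode above 0.03 m).
It also fails if it takes over 72 s, if anything falls off the work surface, if the arm or the gripper's body presses on something with over 40 N, if the wrist force passes 120 N, or if a joint passes its speed limit or range.

## Robot

A 6-joint arm with a two-finger parallel gripper is mounted at the origin on the work surface. World frame = base frame: x ahead of the robot, y to its left, z up, the work surface at z = 0. Lengths are in m, angles in rad, forces in N, time in s.
With the tool pointing down it reaches from about 0.225 to 0.875 m from the base axis. Payload 3.4 kg.
Tool frame: the origin (TCP) lies midway between the tips of the shut fingers; the grasp point (between the pads) lies bot.grip_depth behind it (bot.grip_depth is the distance from the TCP to the grasp point, in m); z points along the fingers, x is the direction in which the jaws open and shut, and the axes are right-handed (so a half turn about z gives the same grasp; the last joint's range is limited). The gripper opens to 85 mm and grips with 20 to 120 N. Pads are 22 mm wide; open, the fingers measure 114 mm over their backs; the gripper's body (76 mm by 85 mm) begins 54 mm behind the grasp point. The pads swing forward as they close: fully open they stand 13 mm farther back than shut.
Start: joints at [-1.449, 0.276, 1.505, -0, 1.361, -0.121], TCP at [0.138, -0.558, 0.231] pointing down, gripper open.
Joint ranges: [-2.89, 2.89], [-0.75, 2.08], [0.22, 2.7], [-1.18, 4.32], [0.11, 2.71], [-2.7, 2.7]. Speed limits (rad/s): [2.57, 2.57, 3.14, 3.14, 3.14, 3.14].

## Interface

Orientations are given as a unit quaternion [w, x, y, z].
In Python, from station import sensors, grab_frame, calibration, workorder, nets, bot gives the robot as it stands.
- The arm moves only by the tool send_rows, never from a script. Its argument "motion" is text: rows parted by semicolons, each of 7 numbers parted by spaces: the shift along the tool's x, y, z in cm, then the turn, a rotation vector about the tool's x, y, z in rad, then the closure, from -1 (fully open) to 1 (shut). A call has 1 to 20 rows; each row is the pose to reach, as a shift and turn from the pose commanded when the call began, along the tool's axes at that moment; what a row does not reach only later rows make up. A row lasts 1/12 s, in which the tool goes at most 41.7 mm and 7.16 degrees, less where a joint would pass 70% of its speed; a pose out of reach is approached as far as the arm can. A call with a gripper value outside its range is refused whole. The fingers move at their own pace and stop on an object; "grip_force" is the grip in N (left out, the last holds). Time passes only in rows, so rows that repeat a pose let the fingers close. It gives the time, the measured TCP pose, the force and the opening at its end, in the units of the state.
- sensors.get_state(): the state, without advancing time (a new reading comes with each control period).
- grab_frame(name): name is "scene" or "top" or "wrist"; returns the picture (384x512x3 uint8, red, green, blue); there is no depth.
- calibration(name): a dict with "K" (3x3 intrinsics, pixels), "eye" and "attitude" of the camera in the world. Camera axes: x right, y down, z forward; pixel columns grow to the right and rows downward; lengths in m; the calibration is good to about 2 mm. A picture is of the moment at which its call begins: read the wrist's pose just before it. calibration takes no time and is no camera call; for the wrist camera it gives the pose at the moment of the call.
- workorder.job_done(): hands the job in, once; it reports no verdict.
Trained networks look in the newest picture that a camera, given by its name, has taken for a name from the list of things; names that differ only in an ending like _2 or _b are one class to them, and where a whole thing is asked for, a point or a joint stands for the part that bears it (a point fixed in the world has none). Each returns a list of dicts, best first, with "conf" (0 to 1); they miss things now and then, are a little off and sometimes report something else, mostly with a low value. They report only what shows in the picture. A call takes as long as a camera call.
- nets.masks_of(target, camera): "region" (384x512 bool, what is visible of it) and "position" ([column, row] in pixels, amid what is visible of it).
- nets.place_of(target, camera): "position" ([column, row] in pixels: a listed point, or the origin of a listed thing).
The state is a dict: "time_s": time; "joint_positions": joint angles; "qvel": joint speeds; "joint_efforts": joint torques, N m; "ee_pos": TCP position; "orientation": TCP orientation; "ft_force": force on the tool from outside, world axes, zero at the start; "ft_torque": the same for the moment, N m; "gripper_width": opening from 0.0 (shut) to 1.0 (fully open).
Only numpy, scipy, OpenCV 4.12 (cv2) and the standard library are available. Lean on these libraries where they do the work, as an engineer would, in place of code of your own. Each camera call takes 0.05 s, during which the arm holds its last target. There are 200 camera calls.

## Working session

There is one attempt and no reset: what is moved stays moved. The work goes in short steps, Python scripts to look and compute and a tool call to move; the robot and the scene stay as the last step left them, time stands still between calls to the robot, and variables do not carry over. Pictures are saved under pics/ and viewed, about 8 in all and at most 12, crops included, and the job is handed in when it is done.

Besides the shell and the picture viewer there is one more tool, called after ">>>" as name(argument=value, ...) on one line, values as JSON. send_rows: Moves the arm, as the interface text tells. Its arguments: {"type":"object","properties":{"motion":{"type":"string"},"grip_force":{"type":"number"}},"required":["motion"]}

```bash
mkdir -p pics
cat > h.py <<'E'
import numpy as np, cv2
from scipy.spatial.transform import Rotation as R
from station import sensors, grab_frame, calibration, workorder, nets, bot
def att(c):
    a=np.array(c["attitude"],float)
    return a if a.shape==(3,3) else R.from_quat(np.r_[a[1:],a[0]]).as_matrix()
def ray(name,px,z,c=None):
    c=c or calibration(name); d=att(c)@np.linalg.inv(np.array(c["K"]))@np.array([px[0],px[1],1.])
    e=np.array(c["eye"]); return e+d*(z-e[2])/d[2]
def proj(name,p,c=None):
    c=c or calibration(name); q=np.array(c["K"])@(att(c).T@(np.array(p)-np.array(c["eye"]))); return q[:2]/q[2]
def toolmat(s):
    q=s["orientation"]; return R.from_quat([q[1],q[2],q[3],q[0]]).as_matrix()
E
python3 - <<'E'
from h import *
s=sensors.get_state(); print(s, bot.grip_depth)
ims={}
for n in("scene","top"):
    ims[n]=grab_frame(n); c=calibration(n); print(n,c["eye"],c["attitude"],c["K"])
    for t,z in(("adjuster_head",.108),("nut_center",.083),("nut",.076),("washer",.07),("plinth",0),("wash_bottle",0),("beaker",0),("flask",0),("calculator",0)):
        for r in nets.place_of(t,n)[:2]: print(n,t,np.round(r["position"],1),round(r["conf"],2),ray(n,r["position"],z).round(4))
cv2.imwrite("pics/a.png",np.hstack([ims["scene"],ims["top"]])[:,:,::-1][:, :1024]) 
for n in ims: cv2.imwrite(f"pics/{n}.png",ims[n][:,:,::-1])
E
```

```text
{'time_s': 0.0, 'joint_positions': array([-1.44900921e+00,  2.76610090e-01,  1.50617397e+00,  1.03350171e-05,
        1.36068651e+00, -1.21017058e-01]), 'qvel': array([ 4.23102901e-04, -6.51144244e-04,  9.36016880e-04,  1.79939876e-04,
       -4.99652674e-05,  4.91730378e-04]), 'joint_efforts': array([-1.64151159e-03, -4.16775727e+01, -2.45807558e+01, -1.87145524e-04,
        1.11033334e-02,  2.24290687e-06]), 'ee_pos': array([ 0.13816709, -0.55759393,  0.23041483]), 'orientation': array([-6.67262944e-04,  7.87534856e-01, -6.16269397e-01, -6.60628413e-04]), 'ft_force': array([0.40783937, 0.7069839 , 0.34455876]), 'ft_torque': array([-0.03343135, -0.00788709, -0.04049946]), 'gripper_width': 0.9982816897889055} 0.0187
scene [0.96193678 0.32386994 0.99822317] [-0.10910891  0.41450593  0.86951385 -0.24540935] [[376.47400956   0.         251.05649058]
 [  0.         376.47400956 193.15174824]
 [  0.           0.           1.        ]]
scene adjuster_head [257.6 203.8] 0.66 [0.5679 0.0092 0.108 ]
scene nut_center [258.8 207.4] 0.68 [0.5637 0.0102 0.083 ]
scene nut_center [260.4 206.2] 0.64
[... 565 characters left out ...]
7047  1.16436696] [-0.04242764  0.70624842 -0.70545034  0.04186742] [[384.85244072   0.         250.92347627]
 [  0.         384.85244072 189.36779336]
 [  0.           0.           1.        ]]
top adjuster_head [238.7 177.5] 0.89 [0.5563 0.005  0.108 ]
top adjuster_head [119.2 166.7] 0.36 [0.5863 0.3379 0.108 ]
top nut_center [234.2 178.7] 0.78 [0.5566 0.0186 0.083 ]
top nut [237.4 179.4] 0.79 [0.5556 0.0097 0.076 ]
top plinth [235.  181.6] 0.79 [0.5599 0.0198 0.    ]
top wash_bottle [135.5 212.1] 0.63 [0.4664 0.3204 0.    ]
top beaker [119.3 164.5] 0.68 [0.6126 0.3755 0.    ]
top flask [354.8 220.8] 0.63 [ 0.4409 -0.3424  0.    ]
top calculator [366.  158.9] 0.68 [ 0.6309 -0.3827  0.    ]
```

View pics/top.png

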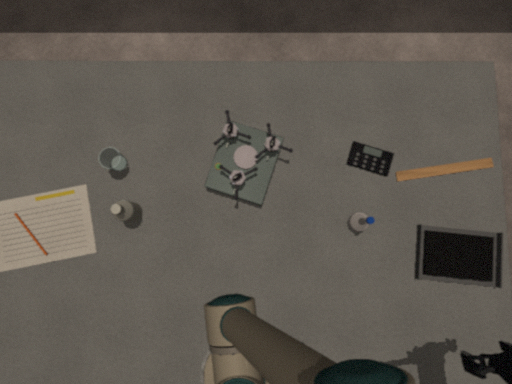

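View pics/scene.png

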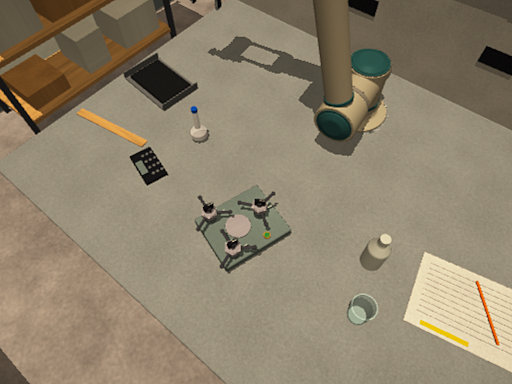

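The top view shows the plinth with three screws at about (237,178), (230,131) and (272,144). The loose one is at (237,178), about world (0.557, 0.008). The networks agree on it, and the bystanders are well clear.

Run:
```python
from h import *
s=sensors.get_state(); M=toolmat(s); print(M.round(3))
c=calibration("wrist"); print("cam in tool",M.T@(np.array(c["eye"])-s["ee_pos"]), (M.T@att(c)).round(3)); print(c["K"])
t=np.array([.52,.01,.27]); print(M.T@(t-s["ee_pos"])*100)
for p in((230,131),(272,144)): print(ray("top",p,.118))
```

```text
[[ 0.24  -0.971  0.   ]
 [-0.971 -0.24  -0.   ]
 [ 0.    -0.    -1.   ]]
cam in tool [ 1.15948876e-05 -7.41417659e-02 -1.43091595e-01] [[ 1.    -0.     0.001]
 [ 0.     0.957  0.289]
 [-0.001 -0.289  0.957]]
[[295.02029438   0.         253.63498701]
 [  0.         295.02029438 188.8472716 ]
 [  0.           0.           1.        ]]
[-45.97226592 -50.71249084  -3.87066022]
[0.68585028 0.02958496 0.118     ]
[ 0.64892541 -0.08735647  0.118     ]
```

>>> send_rows(motion="-2 -2.5 0 0 0 0 -1;-5 -6 0 0 0 0 -1;-44.9 -54.3 2 0 0 0 -1;-44.9 -54.3 2 0 0 0 -1;-44.9 -54.3 2 0 0 0 -1;-44.9 -54.3 2 0 0 0 -1;-44.9 -54.3 2 0 0 0 -1;-44.9 -54.3 2 0 0 0 -1;-44.9 -54.3 2 0 0 0 -1;-44.9 -54.3 2 0 0 0 -1;-44.9 -54.3 2 0 0 0 -1;-44.9 -54.3 2 0 0 0 -1;-44.9 -54.3 2 0 0 0 -1;-44.9 -54.3 2 0 0 0 -1;-44.9 -54.3 2 0 0 0 -1;-44.9 -54.3 2 0 0 0 -1;-44.9 -54.3 2 0 0 0 -1;-44.9 -54.3 2 0 0 0 -1;-44.9 -54.3 2 0 0 0 -1;-44.9 -54.3 2 0 0 0 -1")

```text
time_s: 2.67
ee_pos: [0.5569, 0.0082, 0.2109]
orientation: [0.001, 0.788, -0.616, -0.0]
ft_force: [-0.2, -0.5, 0.4]
gripper_width: 1.0
```

Run:
```python
from h import *
s=sensors.get_state(); M=toolmat(s); print(s["time_s"],s["ee_pos"],M.round(3),s["joint_positions"].round(3))
c=calibration("wrist"); im=grab_frame("wrist"); np.save("w1.npy",im)
for t,z in(("adjuster_head",.108),("nut_center",.083),("nut",.076),("washer",.07),("plinth",0)):
    for r in nets.place_of(t,"wrist")[:3]: print(t,np.round(r["position"],1),round(r["conf"],2),ray("wrist",r["position"],z,c).round(4))
o=cv2.resize(im[:,:,::-1],None,fx=1.56,fy=1.56,interpolation=cv2.INTER_CUBIC); cv2.imwrite("pics/w1.png",o)
```

```text
2.6667 [0.55688191 0.0081526  0.21092098] [[ 0.242 -0.97  -0.001]
 [-0.97  -0.242 -0.001]
 [ 0.001  0.002 -1.   ]] [-1.100e-01  2.620e-01  1.577e+00 -1.000e-03  1.304e+00  1.217e+00]
adjuster_head [249.7 185.1] 0.79 [0.5593 0.012  0.108 ]
nut_center [251.5 180.1] 0.78 [0.5574 0.01   0.083 ]
nut_center [477.  303.6] 0.63 [ 0.4814 -0.2617  0.083 ]
nut [252.4 174.6] 0.84 [0.5611 0.0101 0.076 ]
plinth [253.4 158. ] 0.9 [0.563  0.0095 0.    ]
```

View pics/w1.png

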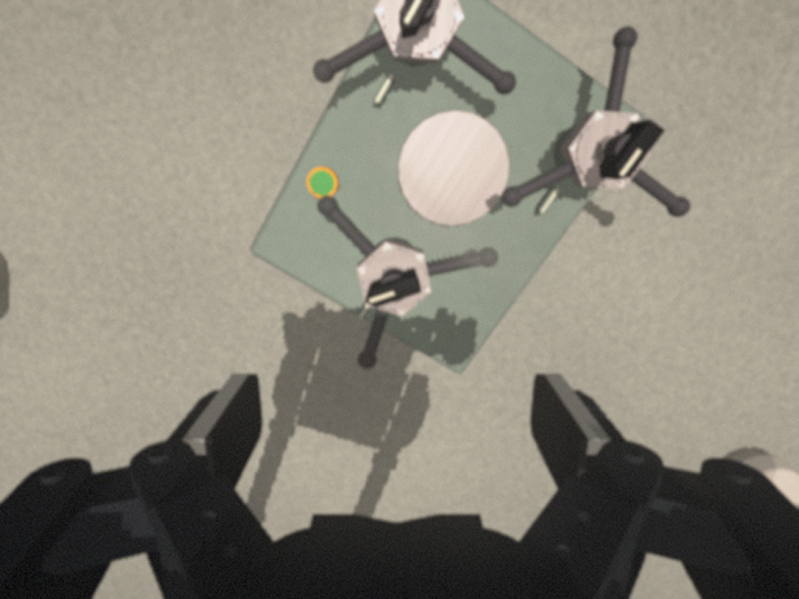

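The wrist view shows the loose screw's hexagon at (393,277). Its black head has the nose at about (367,300), pointing left. The plinth corners are at (252,250) and (460,373), in zoomed pixels. The rib direction runs down-left, so the nose is about 44° clockwise of it, as expected.

Run:
```python
from h import *
im=np.load("w1.npy"); c=calibration("wrist"); k=1.5625
W=lambda u,v,z: ray("wrist",((u+.5)/k-.5,(v+.5)/k-.5),z,c)
A=W(252,250,.04);B=W(460,373,.04); y=(A-B)/np.linalg.norm(A-B); x=np.array([y[1],-y[0],0])
print(A,B,np.linalg.norm(A-B),"yaw",np.arctan2(x[1],x[0]),"origin",(A+B)/2+.05*x)
n=W(370,298.5,.118);t=W(397,289.5,.118); d=n-t; print("nose",n,t,"ang line",np.arctan2(d[1],d[0]))
m=[r for r in nets.masks_of("adjuster_head","wrist")][:2]
for r in m: print(r["conf"],r["position"],r["region"].sum())
g=im.max(2); g=cv2.resize(im[150:230,200:310,::-1],None,fx=7,fy=7,interpolation=cv2.INTER_CUBIC)
cv2.polylines(g,[],True,0) if 0 else 0
cv2.imwrite("pics/w1c.png",g)
mk=m[0]["region"].astype(np.uint8); ct=max(cv2.findContours(mk,0,2)[0],key=cv2.contourArea); print(cv2.minAreaRect(ct))
```

```text
[0.54488586 0.1067377  0.04      ] [ 0.48905205 -0.05907458  0.04      ] 0.1749603620023536 yaw -0.32480354515465787 origin [0.56435463 0.00787543 0.04      ]
nose [0.55454448 0.02087702 0.118     ] [0.56288424 0.00798753 0.118     ] ang line 2.145073744191956
0.69 [244.7, 173.7] 2856
((244.95619201660156, 160.20059204101562), (103.59375, 113.06556701660156), 50.5529670715332)
```

View pics/w1c.png

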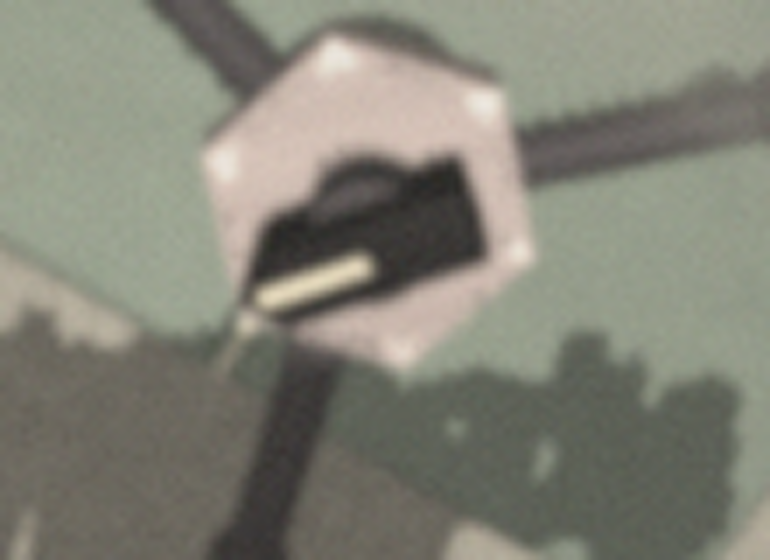

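Run:
```python
from h import *
c=calibration("wrist")
C=lambda u,v,z: ray("wrist",(200+(u+.5)/7-.5,150+(v+.5)/7-.5),z,c)
n=C(258,300,.118);t=C(372,263,.118);d=n-t;print("line",np.linalg.norm(d),np.arctan2(d[1],d[0]))
a=C(290,322,.118);b=C(485,252,.118);d=a-b;print("edge",np.linalg.norm(d),np.arctan2(d[1],d[0]))
print("centre",C(357,268,.118),"tip",C(243,305,.118),"tail",C(471,231,.118))
r=C(245,318,.05)-C(218,370,.05);print("rib",C(245,318,.05),np.arctan2(-r[1],-r[0]))
# nut top hexagon corners z~.091
h=np.mean([C(*p,.091) for p in((335,45),(205,160),(503,95),(530,255),(400,365))],0)
P=[(335,40),(205,158),(503,95),(532,255),(405,368)]
X=np.array([C(*p,.091)[:2] for p in P]); cc,rr=cv2.minEnclosingCircle(X.astype(np.float32)*1000);print("hex",cc,rr)
s=sensors.get_state()
for z in(1,): 
  W=lambda u,v,z: ray("wrist",((u+.5)/1.5625-.5,(v+.5)/1.5625-.5),z,c)
  for p in((327,206),(488,257),(367,360)):
    q=W(*p,.084);print("ball",q, np.hypot(*(q[:2]-np.array(cc)/1000)),np.arctan2(*(q[:2]-np.array(cc)/1000)[::-1]))
```

```text
line 0.014459093159688954 2.137625578268287
edge 0.02496339467943432 2.170848074523356
centre [0.56001844 0.01029213 0.118     ] tip [0.55224336 0.02250726 0.118     ] tail [ 0.56771132 -0.00179385  0.118     ]
rib [0.52822627 0.02105277 0.05      ] 2.9087825716188487
hex (560.6775512695312, 8.731623649597168) 22.854812622070312
ball [0.59275187 0.05716416 0.084     ] 0.058090212651710285 0.9858595164533375
ball [ 0.58617208 -0.04229887  0.084     ] 0.05704456428306801 -1.1074734894669587
ball [0.5033709  0.01318983 0.084     ] 0.05747980107191438 3.063953340972865
```

>>> send_rows(motion="0 -0.37 1 0 0 -0.12 -1;0 -0.37 2 0 0 -0.24 -0.5;0 -0.37 3 0 0 -0.36 -0.2;0 -0.37 4 0 0 -0.48 -0.2;0 -0.37 5 0 0 -0.6 -0.2;0 -0.37 6 0 0 -0.72 -0.2;0 -0.37 7 0 0 -0.84 -0.2;0 -0.37 7 0 0 -0.96 -0.2;0 -0.37 7 0 0 -1.08 -0.2;0 -0.37 7 0 0 -1.2 -0.2;0 -0.37 7 0 0 -1.32 -0.2;0 -0.37 7 0 0 -1.44 -0.2;0 -0.37 7 0 0 -1.56 -0.2;0 -0.37 7 0 0 -1.68 -0.2;0 -0.37 7 0 0 -1.8 -0.2;0 -0.37 7 0 0 -1.9 -0.2;0 -0.37 7 0 0 -1.9 -0.2;0 -0.37 7 0 0 -1.9 -0.2")

```text
time_s: 4.52
ee_pos: [0.5609, 0.0086, 0.1415]
orientation: [0.0, 0.96, 0.281, 0.0]
ft_force: [-0.5, 0.4, -0.1]
gripper_width: 0.6
```

Run:
```python
from h import *
s=sensors.get_state(); M=toolmat(s); print(s["time_s"],s["ee_pos"],M.round(3),s["joint_positions"].round(3),s["gripper_width"])
c=calibration("wrist"); im=grab_frame("wrist"); np.save("w2.npy",im)
print(proj("wrist",[.5605,.0092,.118],c))
for a in(2.15,2.81):
  print(proj("wrist",[.5605+.014*np.cos(a),.0092+.014*np.sin(a),.118],c),proj("wrist",[.5605+.036*np.cos(a),.0092+.036*np.sin(a),.05],c))
cv2.imwrite("pics/w2.png",cv2.resize(im[:,:,::-1],None,fx=1.5625,fy=1.5625,interpolation=cv2.INTER_CUBIC))
```

```text
4.5167 [0.56087238 0.00861143 0.14146356] [[ 0.843  0.538  0.   ]
 [ 0.538 -0.843 -0.   ]
 [ 0.     0.    -1.   ]] [-0.109  0.32   1.676 -0.     1.145 -0.677] 0.5996184496014556
[252.56027684 223.57813497]
[252.28713978 201.93973045] [252.41710325 147.59339134]
[238.0513445 206.7033963] [225.08810194 157.25793763]
```

View pics/w2.png

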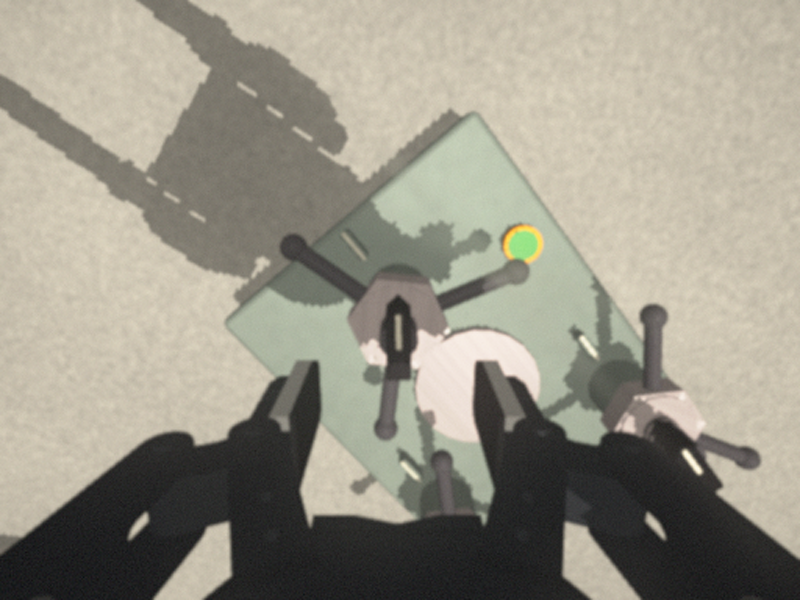

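The head is centred between the open jaws at (397,345), nose up in the image. The rib's white line runs from (343,232) to (367,258), and the plinth edge from (228,322) to (472,115). I'll work out the rib angle from these.

Run:
```python
from h import *
c=calibration("wrist"); W=lambda u,v,z: ray("wrist",((u+.5)/1.5625-.5,(v+.5)/1.5625-.5),z,c)
def ang(p,q,z): d=W(*p,z)-W(*q,z); return np.linalg.norm(d).round(4),np.arctan2(d[1],d[0]).round(3)
O=np.array([.5605,.0092])
print("rib",ang((343,232),(367,258),.05)); 
for p in((343,232),(367,258)):
  q=W(*p,.05)[:2]-O; print(np.hypot(*q),np.arctan2(q[1],q[0]))
print("rib2",ang((573,328),(597,358),.05),"rib3",ang((400,452),(420,478),.05))
print("short edge",ang((472,115),(228,322),.04),"-> rib", ang((472,115),(228,322),.04)[1]+np.pi/2,"long",ang((472,115),(640,350),.04))
print("nose line",ang((398,313),(400,350),.118),"centre",W(397,345,.118))
s=sensors.get_state(); M=toolmat(s); print(M.T@(np.array([.5605,.0092,.098])-s["ee_pos"])*100)
```

```text
rib (np.float64(0.0181), np.float64(2.865))
0.0444102511673611 2.7844762434690815
0.026434511066879537 2.729217130744308
rib2 (np.float64(0.0234), np.float64(2.85)) rib3 (np.float64(0.0219), np.float64(2.726))
short edge (np.float64(0.1716), np.float64(1.258)) -> rib 2.8287963267948966 long (np.float64(0.1624), np.float64(2.822))
nose line (np.float64(0.0153), np.float64(2.192)) centre [0.56015093 0.01137701 0.118     ]
[-0.00845856 -0.0622337   4.34333015]
```

>>> send_rows(motion="0 -0.1 1.5 0 0 0 -0.2;0 -0.1 3 0 0 0 -0.2;0 -0.1 4 0 0 0 -0.2;0 -0.1 4.35 0 0 0 -0.2;0 -0.1 4.35 0 0 0 -0.2;0 -0.1 4.35 0 0 0 1;0 -0.1 4.35 0 0 0 1;0 -0.1 4.35 0 0 0 1;0 -0.1 4.35 0 0 0 1;0 -0.1 4.35 0 0 0 1;0 -0.1 4.35 0 0 0 1;0 -0.1 4.35 0 0 0 1;0 -0.1 4.35 0 0 0 1;0 -0.1 4.35 0 0 0 1;0 -0.1 4.35 0 0 0 1", grip_force=120)

```text
time_s: 5.82
ee_pos: [0.5609, 0.0098, 0.0989]
orientation: [0.001, 0.959, 0.282, 0.001]
ft_force: [-0.2, -0.2, 7.0]
gripper_width: 0.082
```

Run:
```python
from h import *
s=sensors.get_state(); print(s["ee_pos"],toolmat(s).round(3)[:2,:2],s["gripper_width"]*85,s["ft_force"],s["ft_torque"])
```

```text
[0.56094693 0.0098347  0.09886551] [[ 0.84   0.542]
 [ 0.542 -0.84 ]] 6.968896133194939 [-0.21699777 -0.17469989  7.03604725] [0.0571203  0.18201041 0.31764423]
```

>>> send_rows(motion="0 0 0 0 0 -0.06 1;0 0 0 0 0 -0.13 1;0 0 0 0 0 -0.2 1;0 0 0 0 0 -0.27 1;0 0 0 0 0 -0.34 1;0 0 0 0 0 -0.41 1;0 0 0 0 0 -0.48 1;0 0 0 0 0 -0.55 1;0 0 0 0 0 -0.62 1;0 0 0 0 0 -0.69 1;0 0 0 0 0 -0.69 1;0 0 0 0 0 -0.69 1;0 0 0 0 0 -0.69 1")

```text
time_s: 6.9
ee_pos: [0.5612, 0.0102, 0.0988]
orientation: [0.0, 0.808, 0.59, 0.001]
ft_force: [0.2, 0.4, 5.5]
gripper_width: 0.083
```

Run:
```python
from h import *
s=sensors.get_state(); M=toolmat(s);print(s["ee_pos"],M.round(3),"nose ang",np.arctan2(-M[1,1],-M[0,1]),s["gripper_width"]*85,s["ft_force"],s["ft_torque"],s["joint_positions"])
```

```text
[0.56121334 0.01021707 0.09884294] [[ 0.305  0.952  0.002]
 [ 0.952 -0.305  0.001]
 [ 0.001  0.002 -1.   ]] nose ang 2.831811650846842 7.071952898035826 [0.22258685 0.40834468 5.54902281] [ 0.12044882  0.11057894 -0.06285952] [-1.06245411e-01  3.59750634e-01  1.73461344e+00  8.68096976e-04
  1.04505106e+00 -1.36769674e+00]
```

>>> send_rows(motion="0 0 0 0 0 0 0.4;0 0 0 0 0 0 -0.2;0 0 0 0 0 0 -0.2;0 0 0 0 0 0 -0.2;0 0 -2 0 0 0 -0.2;0 0 -5 0 0 0 -0.2;0 0 -8 0 0 0 -0.2;0 0 -10 0 0 0 -0.2;0 0 -10 0 0 0 -0.2;0 0 -10 0 0 0 -0.2")

```text
time_s: 7.73
ee_pos: [0.561, 0.0099, 0.1988]
orientation: [0.001, 0.807, 0.59, 0.001]
ft_force: [-1.0, 0.5, -0.8]
gripper_width: 0.602
```

Run:
```python
from h import *
s=sensors.get_state(); M=toolmat(s); print(s["time_s"],s["ee_pos"],s["ft_force"],s["ft_torque"])
c=calibration("wrist"); im=grab_frame("wrist"); np.save("w3.npy",im)
u,v=proj("wrist",[.5605,.0095,.1],c); print(u,v); u0,v0=int(u)-75,int(v)-75; print(u0,v0)
cv2.imwrite("pics/w3.png",cv2.resize(im[v0:v0+130,u0:u0+150,::-1],None,fx=5,fy=4.6 and 5,interpolation=cv2.INTER_CUBIC)[:600])
```

```text
7.7333 [0.56103794 0.00985825 0.19883027] [-1.01752729  0.51786139 -0.77064517] [ 0.03547289 -0.03292933 -0.0069209 ]
252.84490784660687 188.01184401553408
177 113
```

View pics/w3.png

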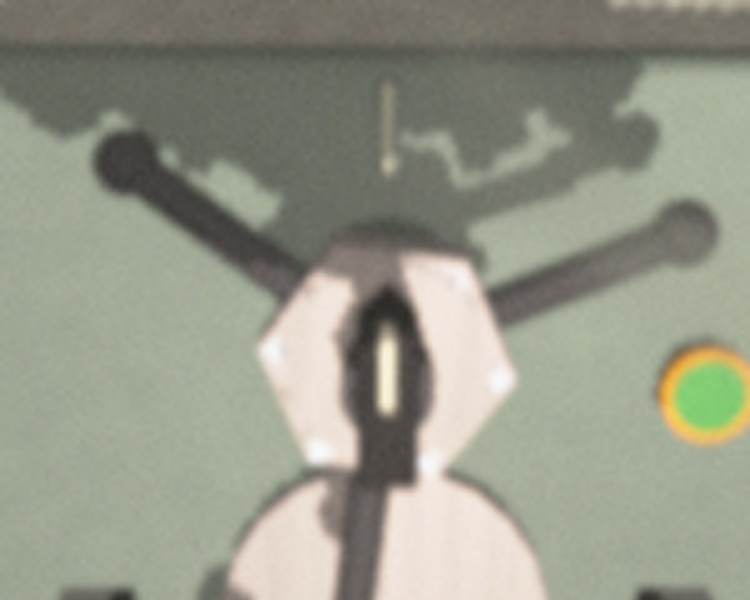

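The white line on the pointer (x=387) and the rib line (x=388) are both vertical and collinear, so the setting is right to within a degree or two. Next is the nut.

Run:
```python
from h import *
c=calibration("wrist"); s=sensors.get_state(); M=toolmat(s); print(s["joint_positions"].round(3))
C=lambda u,v,z: ray("wrist",(177+(u+.5)/5-.5,113+(v+.5)/5-.5),z,c)
O=np.array([.5608,.0098])
for p in((127,162),(687,233)):
  for z in(.084,.087):
    q=C(*p,z)[:2]-O; print(p,z,np.hypot(*q),np.arctan2(q[1],q[0]))
X=np.array([C(*p,.091)[:2]*1000 for p in((258,352),(350,240),(470,250),(515,380),(430,472),(315,462))],np.float32); print("hex",cv2.minEnclosingCircle(X),X.mean(0))
l=C(388,80,.05)-C(388,172,.05); m=C(387,330,.118)-C(387,415,.118); print("rib",np.arctan2(l[1],l[0]),"nose",np.arctan2(m[1],m[0]))
psi=np.arctan2(M[1,1],M[0,1]); print("psi",psi)
for f in(.1,.2,.3):
  t=np.r_[O+.038*np.array([np.cos(f),np.sin(f)]),.066]; print(f,"rz",-(f-psi),M.T@(t-s["ee_pos"])*100)
```

```text
[-0.106  0.275  1.593 -0.     1.274 -1.368]
(127, 162) 0.084 0.05762977869635117 -2.5579220239709097
(127, 162) 0.087 0.05749362196112361 -2.5695757200107736
(687, 233) 0.084 0.05820429747375053 1.6808007433537315
(687, 233) 0.087 0.05788145222628094 1.6942910647459888
hex ((558.5313720703125, 11.580169677734375), 23.65054702758789) [558.9382    11.211688]
rib 2.8332050653658616 nose 2.833010478099984
psi -0.3088980153610544
0.1 rz -0.4088980153610544 [ 1.52209441  3.57226358 13.13691024]
0.2 rz -0.5088980153610544 [ 1.86263813  3.40400877 13.1369231 ]
0.3 rz -0.6088980153610544 [ 2.1846831   3.2025969  13.13695509]
```

>>> send_rows(motion="1 1.5 0 0 0 -0.11 1;2 3 0 0 0 -0.22 1;2.34 3.09 0 0 0 -0.33 1;2.34 3.09 0 0 0 -0.44 1;2.34 3.09 0 0 0 -0.55 1;2.34 3.09 0 0 0 -0.66 1;2.34 3.09 0 0 0 -0.66 1;2.34 3.09 0 0 0 -0.66 1;2.34 3.09 2 0 0 -0.66 1;2.34 3.09 4.5 0 0 -0.66 1;2.34 3.09 7 0 0 -0.66 1;2.34 3.09 9 0 0 -0.66 1;2.34 3.09 11 0 0 -0.66 1;2.34 3.09 12.5 0 0 -0.66 1;2.34 3.09 13.1 0 0 -0.66 1;2.34 3.09 13.1 0 0 -0.66 1;2.34 3.09 13.1 0 0 -0.66 1", grip_force=60)

```text
time_s: 9.2
ee_pos: [0.597, 0.0228, 0.0667]
orientation: [-0.0, 0.573, 0.819, -0.0]
ft_force: [0.5, 0.2, -0.4]
gripper_width: -0.003
```

```bash
cat > f.py <<'E'
from h import *
O=np.array([.5608,.0098]); s=sensors.get_state(); M=toolmat(s); p=s["ee_pos"][:2]-O
F=s["ft_force"]; print("t",s["time_s"],"r",np.hypot(*p).round(4),"phi",np.arctan2(p[1],p[0]).round(3),"psi",np.arctan2(M[1,1],M[0,1]).round(3),"z",s["ee_pos"][2].round(4),"F tool",(M.T@F).round(2),"T",s["ft_torque"].round(3),"q6",s["joint_positions"][5].round(2),"w",s["gripper_width"])
E
python3 f.py
```

```text
t 9.2 r 0.0385 phi 0.345 psi 0.35 z 0.0667 F tool [-0.    0.49  0.4 ] T [-0.01  -0.015 -0.011] q6 -2.0 w -0.0034285379590428635
```

>>> send_rows(motion="-0.15 0 0 0 0 0.04 1;-0.3 -0.01 0 0 0 0.08 1;-0.45 -0.03 0 0 0 0.12 1;-0.61 -0.05 0 0 0 0.16 1;-0.75 -0.08 0 0 0 0.2 1;-0.9 -0.11 0 0 0 0.24 1;-1.05 -0.15 0 0 0 0.28 1;-1.2 -0.19 0 0 0 0.32 1;-1.34 -0.24 0 0 0 0.36 1;-1.48 -0.3 0 0 0 0.4 1;-1.62 -0.36 0 0 0 0.44 1;-1.75 -0.43 0 0 0 0.48 1;-1.89 -0.5 0 0 0 0.52 1;-2.02 -0.58 0 0 0 0.56 1;-2.15 -0.66 0 0 0 0.6 1;-2.27 -0.75 0 0 0 0.64 1;-2.39 -0.84 0 0 0 0.68 1;-2.51 -0.94 0 0 0 0.72 1;-2.62 -1.05 0 0 0 0.76 1;-2.73 -1.15 0 0 0 0.8 1")

```text
time_s: 10.87
ee_pos: [0.5982, -0.0056, 0.0683]
orientation: [0.001, 0.848, 0.531, 0.003]
ft_force: [3.7, 2.9, -4.2]
gripper_width: -0.001
```

```bash
python3 f.py
```

```text
t 10.8667 r 0.0404 phi -0.391 psi -0.452 z 0.0683 F tool [4.18 2.01 4.21] T [ 0.596 -0.55  -0.032] q6 -1.25 w -0.0012101234655409496
```

>>> send_rows(motion="-0.15 0 0 0 0 0.04 1;-0.3 -0.01 0 0 0 0.08 1;-0.45 -0.03 0 0 0 0.12 1;-0.61 -0.05 0 0 0 0.16 1;-0.75 -0.08 0 0 0 0.2 1;-0.9 -0.11 0 0 0 0.24 1;-1.05 -0.15 0 0 0 0.28 1;-1.2 -0.19 0 0 0 0.32 1;-1.34 -0.24 0 0 0 0.36 1;-1.48 -0.3 0 0 0 0.4 1;-1.62 -0.36 0 0 0 0.44 1;-1.75 -0.43 0 0 0 0.48 1;-1.89 -0.5 0 0 0 0.52 1;-2.02 -0.58 0 0 0 0.56 1;-2.15 -0.66 0 0 0 0.6 1;-2.27 -0.75 0 0 0 0.64 1;-2.39 -0.84 0 0 0 0.68 1;-2.51 -0.94 0 0 0 0.72 1;-2.62 -1.05 0 0 0 0.76 1;-2.73 -1.15 0 0 0 0.8 1")

```text
time_s: 12.53
ee_pos: [0.5776, -0.0271, 0.0688]
orientation: [0.002, 0.987, 0.159, 0.005]
ft_force: [3.4, 0.2, -3.4]
gripper_width: -0.001
```

```bash
python3 f.py
```

```text
t 12.5333 r 0.0406 phi -1.145 psi -1.252 z 0.0688 F tool [3.26 0.85 3.46] T [-0.103 -0.87  -0.033] q6 -0.49 w -0.0008922378482136403
```

>>> send_rows(motion="-0.15 0 0 0 0 0.04 1;-0.3 -0.01 0 0 0 0.08 1;-0.45 -0.03 0 0 0 0.12 1;-0.61 -0.05 0 0 0 0.16 1;-0.75 -0.08 0 0 0 0.2 1;-0.9 -0.11 0 0 0 0.24 1;-1.05 -0.15 0 0 0 0.28 1;-1.2 -0.19 0 0 0 0.32 1;-1.34 -0.24 0 0 0 0.36 1;-1.48 -0.3 0 0 0 0.4 1;-1.62 -0.36 0 0 0 0.44 1;-1.75 -0.43 0 0 0 0.48 1;-1.89 -0.5 0 0 0 0.52 1;-2.02 -0.58 0 0 0 0.56 1;-2.15 -0.66 0 0 0 0.6 1;-2.27 -0.75 0 0 0 0.64 1")

```text
time_s: 13.87
ee_pos: [0.5529, -0.0286, 0.0688]
orientation: [0.001, 0.987, -0.159, 0.004]
ft_force: [3.4, -5.3, -2.3]
gripper_width: -0.002
```

```bash
python3 f.py
```

```text
t 13.8667 r 0.0392 phi -1.774 psi -1.891 z 0.0688 F tool [4.85 3.97 2.34] T [-0.885 -0.486  0.027] q6 0.15 w -0.0021819518400795226
```

Add to f.py:
```python
print("torque about axis",(p[0]*F[1]-p[1]*F[0]+s["ft_torque"][2]+.011).round(3), "no Tz",(p[0]*F[1]-p[1]*F[0]).round(3))
```

```text
(no output)
```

>>> send_rows(motion="-0.15 0 0 0 0 0.04 1;-0.3 -0.01 0 0 0 0.08 1;-0.45 -0.03 0 0 0 0.12 1;-0.61 -0.05 0 0 0 0.16 1;-0.75 -0.08 0 0 0 0.2 1")

```text
time_s: 14.28
ee_pos: [0.5454, -0.0257, 0.0687]
orientation: [0.001, 0.966, -0.257, 0.004]
ft_force: [1.8, -5.4, -2.9]
gripper_width: -0.002
```

```bash
python3 f.py
```

```text
t 14.2833 r 0.0387 phi -1.981 psi -2.09 z 0.0687 F tool [4.2  3.81 2.9 ] T [-0.796 -0.355  0.038] q6 0.35 w -0.0023160646928751306
torque about axis 0.195 no Tz 0.146
```

>>> send_rows(motion="-0.15 0 0 0 0 0.04 1;-0.3 -0.01 0 0 0 0.08 1;-0.45 -0.03 0 0 0 0.12 1;-0.61 -0.05 0 0 0 0.16 1")

```text
time_s: 14.62
ee_pos: [0.54, -0.0222, 0.0687]
orientation: [0.001, 0.943, -0.333, 0.004]
ft_force: [1.6, -6.6, -1.4]
gripper_width: -0.001
```

```bash
python3 f.py
```

```text
t 14.6167 r 0.0381 phi -2.146 psi -2.25 z 0.0687 F tool [5.42 4.16 1.46] T [-0.921 -0.25   0.038] q6 0.51 w -0.0008843067735092361
torque about axis 0.239 no Tz 0.19
```

>>> send_rows(motion="-0.15 0 0 0 0 0.04 1;-0.3 -0.01 0 0 0 0.08 1;-0.45 -0.03 0 0 0 0.12 1;-0.61 -0.05 0 0 0 0.16 1;-0.75 -0.08 0 0 0 0.2 1")

```text
time_s: 15.03
ee_pos: [0.5337, -0.0169, 0.0683]
orientation: [0.001, 0.905, -0.426, 0.003]
ft_force: [-0.3, -6.1, -2.5]
gripper_width: -0.0
```

```bash
python3 f.py
```

```text
t 15.0333 r 0.038 phi -2.364 psi -2.45 z 0.0683 F tool [4.49 4.18 2.5 ] T [-1.028 -0.007  0.036] q6 0.72 w -8.965298132204192e-05
torque about axis 0.204 no Tz 0.157
```

>>> send_rows(motion="-0.15 0 0 0 0 0.04 1;-0.3 -0.01 0 0 0 0.08 1;-0.45 -0.03 0 0 0 0.12 1;-0.61 -0.05 0 0 0 0.16 1")

```text
time_s: 15.37
ee_pos: [0.5296, -0.0121, 0.0681]
orientation: [0.002, 0.868, -0.496, 0.002]
ft_force: [0.3, -7.7, -2.3]
gripper_width: -0.005
```

```bash
python3 f.py
```

```text
t 15.3667 r 0.0381 phi -2.53 psi -2.61 z 0.0681 F tool [6.79 3.68 2.37] T [-1.225  0.107  0.02 ] q6 0.89 w -0.004792065580378064
torque about axis 0.278 no Tz 0.247
```

>>> send_rows(motion="-0.15 0 0 0 0 0.04 1;-0.3 -0.01 0 0 0 0.08 1;-0.45 -0.03 0 0 0 0.12 1")

```text
time_s: 15.62
ee_pos: [0.5271, -0.0082, 0.0679]
orientation: [0.002, 0.837, -0.547, 0.002]
ft_force: [-1.6, -7.5, -2.1]
gripper_width: 0.001
```

```bash
python3 f.py
```

```text
t 15.6167 r 0.0382 phi -2.651 psi -2.73 z 0.0679 F tool [6.24 4.49 2.18] T [-1.339  0.149  0.025] q6 1.02 w 0.0009101093538401905
torque about axis 0.26 no Tz 0.225
```

>>> send_rows(motion="-0.15 0 0 0 0 0.04 1;-0.3 -0.01 0 0 0 0.08 1;-0.45 -0.03 0 0 0 0.12 1")

```text
time_s: 15.87
ee_pos: [0.5251, -0.0042, 0.0678]
orientation: [0.002, 0.803, -0.597, 0.002]
ft_force: [-1.5, -8.8, -2.7]
gripper_width: 0.0
```

```bash
python3 f.py
```

```text
t 15.8667 r 0.0384 phi -2.769 psi -2.849 z 0.0678 F tool [7.96 3.95 2.71] T [-1.486  0.347  0.026] q6 1.15 w 0.00022783028424838624
torque about axis 0.33 no Tz 0.293
```

>>> send_rows(motion="-0.15 0 0 0 0 0.04 1;-0.3 -0.01 0 0 0 0.08 1;-0.45 -0.03 0 0 0 0.12 1")

```text
time_s: 16.12
ee_pos: [0.5235, -0.0, 0.0676]
orientation: [0.003, 0.765, -0.644, 0.002]
ft_force: [-3.0, -9.2, -2.2]
gripper_width: -0.002
```

```bash
python3 f.py
```

```text
t 16.1167 r 0.0386 phi -2.885 psi -2.969 z 0.0676 F tool [8.51 4.53 2.27] T [-1.6    0.486 -0.021] q6 1.27 w -0.0016442998589687495
torque about axis 0.303 no Tz 0.313
```

>>> send_rows(motion="-0.15 0 0 0 0 0.04 1;-0.3 -0.01 0 0 0 0.08 1")

```text
time_s: 16.28
ee_pos: [0.5227, 0.0029, 0.0675]
orientation: [0.003, 0.739, -0.674, 0.002]
ft_force: [-3.2, -9.9, -2.7]
gripper_width: -0.0
```

```bash
python3 f.py
```

```text
t 16.2833 r 0.0387 phi -2.962 psi -3.049 z 0.0675 F tool [9.55 4.08 2.78] T [-1.695  0.492  0.002] q6 1.36 w -0.00012135569388636545
torque about axis 0.368 no Tz 0.355
```

>>> send_rows(motion="-0.11 0 0 0 0 0.03 1;-0.23 -0.01 0 0 0 0.06 1")

```text
time_s: 16.45
ee_pos: [0.5222, 0.0051, 0.0674]
orientation: [0.003, 0.719, -0.695, 0.001]
ft_force: [-3.5, -10.2, -2.4]
gripper_width: -0.004
```

```bash
python3 f.py
```

```text
t 16.45 r 0.0388 phi -3.02 psi -3.108 z 0.0674 F tool [10.11  3.84  2.48] T [-1.714  0.57  -0.046] q6 1.42 w -0.0038228770326987752
torque about axis 0.344 no Tz 0.378
```

>>> send_rows(motion="-0.11 0 0 0 0 0.03 1;-0.23 -0.01 0 0 0 0.06 1")

```text
time_s: 16.62
ee_pos: [0.5219, 0.0073, 0.0673]
orientation: [-0.003, -0.698, 0.716, -0.001]
ft_force: [-3.9, -11.2, -2.7]
gripper_width: 0.002
```

```bash
python3 f.py
```

```text
t 16.6167 r 0.039 phi -3.077 psi 3.115 z 0.0673 F tool [11.32  3.55  2.8 ] T [-1.796  0.625 -0.017] q6 1.49 w 0.002403164623195151
torque about axis 0.422 no Tz 0.428
```

Torque about the axis is about 0.43–0.46 N m, which is close to 10 N at 46 mm. I'll back off, lift and check.

>>> send_rows(motion="0.3 0 0 0 0 0 1;0.7 0 0 0 0 0 1;1.2 0 0 0 0 0 1;1.2 0 -1 0 0 0 1;1.2 0 -4 0 0 0 1;1.2 0 -8 0 0 0 1;1.2 0 -12 0 0 0 1;0 3.5 -14 0 0 0 1;0 3.5 -14 0 0 0 1;0 3.5 -14 0 0 0 1")

```text
time_s: 17.45
ee_pos: [0.4886, 0.0122, 0.2097]
orientation: [0.002, -0.698, 0.716, -0.002]
ft_force: [-0.6, -1.5, -0.5]
gripper_width: 0.001
```

```bash
python3 f.py
python3 - <<'E'
from h import *
c=calibration("wrist"); im=grab_frame("wrist"); np.save("w4.npy",im)
u,v=proj("wrist",[.5605,.0095,.1],c); u0,v0=max(0,int(u)-75),max(0,int(v)-60); print(u,v,u0,v0)
cv2.imwrite("pics/w4.png",cv2.resize(im[v0:v0+120,u0:u0+150,::-1],None,fx=5,fy=5,interpolation=cv2.INTER_CUBIC))
E
```

```text
t 17.45 r 0.0722 phi 3.108 psi 3.115 z 0.2097 F tool [1.49 0.59 0.54] T [-0.009 -0.052 -0.022] q6 1.48 w 0.000737798890649487
torque about axis 0.097 no Tz 0.108
254.55154501936525 103.63866803662029 179 43
```

View pics/w4.png

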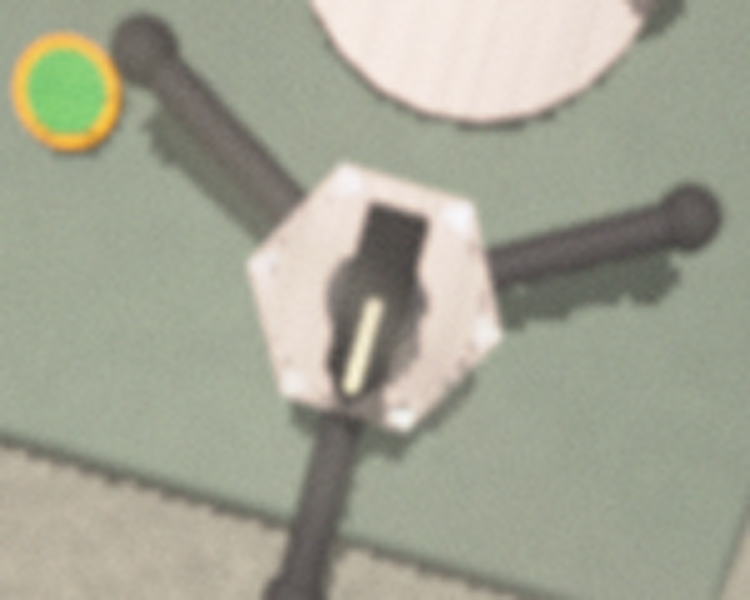

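The head's white line runs from (375,303) to (350,390), roughly square to the plinth edge, which runs from (0,438) to (530,600). The rib itself is hidden under a bar. I'll measure the angle and re-check the force zero at rest.

Run:
```python
from h import *
c=calibration("wrist")
C=lambda u,v,z: ray("wrist",(179+(u+.5)/5-.5,43+(v+.5)/5-.5),z,c)
m=C(350,390,.118)-C(375,303,.118); print("nose",np.arctan2(m[1],m[0]))
e=C(0,438,.04)-C(530,600,.04); print("edge+90",(np.arctan2(e[1],e[0])),(np.arctan2(e[1],e[0])+np.pi/2))
O=np.array([.5605,.0095])
for p in((145,48),(690,217)): q=C(*p,.079)[:2]-O; print(np.hypot(*q),np.arctan2(q[1],q[0]))
for i in range(6):
    grab_frame("wrist"); s=sensors.get_state(); print(s["time_s"],(toolmat(s).T@s["ft_force"]).round(2),s["ft_torque"].round(3))
```

```text
nose 2.8239042845926607
edge+90 1.2450689979842535 2.81586532477915
0.0573853162715775 0.7299603764579473
0.056543907258037804 -1.3355376075333178
17.55 [ 0.43 -0.64  0.34] [ 0.006 -0.019 -0.003]
17.6 [ 0.27 -0.24 -0.78] [ 0.    -0.032 -0.072]
17.65 [-0.08 -0.13 -0.11] [-0.034  0.033  0.003]
17.7 [-0.49 -0.23  0.49] [-0.038  0.038 -0.029]
17.75 [-0.16 -0.21  0.54] [ 0.033 -0.016 -0.025]
17.8 [0.57 0.52 0.32] [0.04  0.009 0.02 ]
```

```bash
python3 -c "
from h import *
print(workorder.job_done())"
```

```text
the job is handed in; nothing more can be done
None
```

I turned the loose screw's pointer about 0.69 rad anticlockwise onto its rib. I then pushed its lock nut about 3.0 rad clockwise onto the washer, backed off and lifted clear, and handed the job in at about 17.8 s.

- **Pointer:** after the nut was tightened, the nose measured 2.82 rad and the rib direction, taken from the plinth edge, 2.82 rad. A bar hid the rib in that last picture. The view before the nut work showed the pointer line and the rib line collinear.
- **Nut tightness:** the push rose from about 4 N to about 11 N at 39 mm from the axis. That is about 0.43 N m, or 9 to 10 N at 46 mm, inside the 8 to 12 N band. The rise took about 0.65 rad, which fits the tenth of a turn you gave. Single force readings scattered by about 0.5 N, and the washer force was not measured directly.
- **Force at rest:** after letting go, the sensor read zero within that noise.
- **Bystanders:** I never went near the wash bottle, beaker, flask or calculator, but I took no final picture to confirm they had not moved.

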